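# Unlock the slide cabinet and put the sedimentation chamber away

## Task

Put the sedimentation chamber away in the slide cabinet: swing the lock bar up and outwards, clear of the drawers, pull the top drawer out far enough to uncover the whole empty bay behind its front, and set the chamber gently down in that bay, flat with its column up. Leave the drawer open and the bar swung clear, keep the two lower drawers shut, and do not disturb the other things on the bench.

Things in the scene. Friction and masses are not known exactly. Their poses are not given: they have to be found in the camera images.
- cabinet: Grey steel slide cabinet fixed on the bench, 230 wide (y), 260 deep, 164 high, three drawers one above the other. Origin: on the bench, middle of the housing's front. x runs into the cabinet (drawers pull out along -x), y to the left seen from the front, z up. Drawer fronts stand 12 proud of the housing (faces at x = -12), 214 wide, 41 high; the top one spans heights 101 to 142.
- lock_bar (a joint): Lock bar angle (rad). Steel strip 18 wide, 4 thick, pivoted at the upper left front corner. At 0 it hangs over the left edges of all drawer fronts, blocking them (start 0 to 0.1). Grows as the grip above the pivot is pushed right (-y): the bar swings out left and up, reaching 137 from the pivot. Top drawer clear from 0.9; 1.57 level; stop 1.6. Stays where left; 4 to 6 N on the grip moves it.
- bar_pivot (a point): The bar's pivot axis (along the cabinet's x), 16 in front of the housing, 104 left of the cabinet's middle, 157 above the bench; axes as the cabinet's. Does not move.
- bar_grip (a point): Centre of the black grip on the bar's upper end: a block 16 (cabinet's x) by 16 (width) by 32 (along the bar), 30 from the pivot, 19 in front of the housing. Turns with the bar; its z axis points from the pivot to the grip. Bar hanging: it stands upright above the cabinet's front edge, top at height 203. At 1.3 rad it lies almost level, right of the pivot.
- top_drawer (a joint): How far the top drawer is out (m): 0 shut, 0.15 at its stop; with the bar down it moves only about 2 mm. Friction about 2.5 N; it stays where it is left. From 0.11 on the whole bay is uncovered.
- top_handle (a point): Middle of the top drawer's bow handle: a level round steel bar 10 thick, 104 long, parallel to the front, its axis 35 off the drawer's face (30 clear between bar and face), 124 above the bench, 40 below the cabinet's top. Moves with the drawer; axes as the cabinet's. The middle drawer's handle is 43 lower.
- bay (a point): Middle of the floor of the empty bay right behind the top drawer's front: 96 (x) by 108 (y), floor 105 above the bench; the front rises 37 above it, its other walls 26. Slides stand left, right and behind, as high as those walls. Moves with the drawer; axes as the cabinet's. Drawer shut: 48 behind the housing's front, under the cabinet's top.
- middle_drawer (a joint): How far the middle drawer is pulled out (m), 0 shut. It is to stay shut.
- bottom_drawer (a joint): How far the bottom drawer is pulled out (m), 0 shut. It is to stay shut.
- chamber: The sedimentation chamber: flat grey metal plate 76 (x) by 36 (y) by 8 with a grey round column, 32 in diameter and 20 high, on its middle (28 high in all), open-topped with a dark glass floor; about 100 g. Origin: centre of its underside, z up through the column. Lies on the bench, column up, left or right of the space before the cabinet. Grip it by the column or across the plate.
- bottle: Squat reagent bottle with a stopper, 60 in diameter, 97 high, origin under its centre. To be left alone.
- slide_box: Closed flat grey slide box, 85 by 34 by 16, without a column, origin under its centre. To be left alone.
- phone: Black mobile phone lying on the bench, 148 by 72 by 8, origin under its centre. To be left alone.
There are look-alikes about, which are no part of the job. There is more than one size of the chamber; the job needs the largest.

How it is judged:
By the outcome, as a careful person would: the job done as asked, in the order asked, and still so for the second after the job is handed in, with the robot touching nothing.
It also fails if it takes over 67 s, if anything falls off the work surface, if the arm or the gripper's body presses on something with over 40 N, if the wrist force passes 120 N, or if a joint passes its speed limit or range.

## Robot

A 6-joint arm with a two-finger parallel gripper is mounted at the origin on the work surface. World frame = base frame: x ahead of the robot, y to its left, z up, the work surface at z = 0. Lengths are in m, angles in rad, forces in N, time in s.
With the tool pointing down it reaches from about 0.225 to 0.875 m from the base axis. Payload 3.4 kg.
Tool frame: the origin (TCP) lies at the very end of the fingers, on their centre line; the grasp point (between the pads) lies 19 mm behind it; z points along the fingers, y is the direction in which the jaws open and shut (so a half turn about z gives the same grasp; the last joint's range is limited). The gripper opens to 85 mm and grips with 20 to 120 N. Pads are 22 mm wide; open, the fingers measure 114 mm over their backs; the gripper's body (76 mm by 85 mm) begins 54 mm behind the grasp point. The pads swing forward as they close: fully open they stand 13 mm farther back than shut.
Start: joints at [-1.263, 0.276, 1.505, -0, 1.361, -0.121], TCP at [0.239, -0.523, 0.231] pointing down, gripper open.
Joint ranges: [-2.89, 2.89], [-0.75, 2.08], [0.22, 2.7], [-1.18, 4.32], [0.11, 2.71], [-2.7, 2.7]. Speed limits (rad/s): [2.57, 2.57, 3.14, 3.14, 3.14, 3.14].

## Interface

Orientations are given as a unit quaternion [w, x, y, z].
In Python, from rig import get_state, get_image, calibration, sign_off gives the robot as it stands. The module is installed in compiled form; this text tells all that it offers.
- The arm moves only by the tool drive_tool, never from a script. Its argument "targets" is one flat list of numbers, 7 for each row, row after row: the turn, a rotation vector about the tool's x, y, z in degrees, then the shift along the tool's x, y, z in mm, then the opening, from 0 (shut) to 1 (fully open). In form: [wx, wy, wz, tx, ty, tz, fingers, wx, wy, wz, tx, ty, tz, fingers, ...]. A call has 1 to 12 rows; each row shifts and turns the commanded pose from where the row before left it, along the tool's axes as they then stand; what a row does not reach is not made up. A row lasts 1/8 s, in which the tool goes at most 62.5 mm and 10.7 degrees, less where a joint would pass 70% of its speed; a pose out of reach is approached as far as the arm can. A call is refused whole if a number of a shift passes 62.5 or a number of a turn 10.7, either way. A call with a gripper value outside its range is refused whole. The fingers move at their own pace and stop on an object; "grip_force" is the grip in N (left out, the last holds). Time passes only in rows, so rows that do not move let the fingers close. It gives the time, the measured TCP pose, the force and the opening at its end, in the units of the state.
- get_state(): the state, without advancing time (a new reading comes with each control period).
- get_image(name): name is "side" or "top" or "wrist"; returns the picture (384x512x3 uint8, red, green, blue); there is no depth.
- calibration(name): a dict with "mtx" (3x3 intrinsics, pixels), "world_to_cam" (4x4, takes a point from world to camera coordinates); the wrist camera has in their place "hand_eye" (4x4, takes a point from camera to tool coordinates, whose origin is the TCP and whose axes are the flange's). Camera axes: x right, y down, z forward; pixel columns grow to the right and rows downward; lengths in m; the calibration is good to about 2 mm. A picture is of the moment at which its call begins: read the wrist's pose just before it. calibration takes no time and is no camera call.
- sign_off(): hands the job in, once; it reports no verdict.
The state is a dict: "clock": time; "qpos": joint angles; "qd": joint speeds; "effort": joint torques, N m; "position": TCP position; "ee_rot": TCP orientation; "contact_force": force on the tool from outside, world axes, zero at the start; "moment": the same for the moment, N m; "width": finger opening in m.
Only numpy, scipy, OpenCV 4.12 (cv2) and the standard library are available. Lean on these libraries where they do the work, as an engineer would, in place of code of your own. Each camera call takes 0.05 s, during which the arm holds its last target.

## Working session

There is one attempt and no reset: what is moved stays moved. The work goes in short steps, Python scripts to look and compute and a tool call to move; the robot and the scene stay as the last step left them, time stands still between calls to the robot, and variables do not carry over. Pictures are saved under pics/ and viewed, and the job is handed in when it is done.

Besides the shell and the picture viewer there is one more tool, called after "Call:" as name(argument=value, ...), one argument or row to a line, values as JSON. drive_tool: Moves the arm, as the interface text tells. Its arguments: {"type":"object","properties":{"targets":{"type":"array"},"grip_force":{"type":"number"}},"required":["targets"]}

```bash
mkdir -p pics; ls
python3 - <<'E'
from rig import *
import cv2,numpy as np
np.set_printoptions(precision=4,suppress=True)
print(get_state())
for n in ("side","top","wrist"):
    c=calibration(n); print(n,c)
    cv2.imwrite(f"pics/{n}0.png",get_image(n)[:,:,::-1])
E
```

```text
pics
{'clock': 0.0, 'qpos': array([-1.263 ,  0.2766,  1.5061,  0.    ,  1.3607, -0.121 ]), 'qd': array([ 0.0013,  0.002 , -0.0002, -0.0013,  0.0004,  0.0007]), 'effort': array([  0.0002, -41.6779, -24.5806,  -0.0001,   0.0111,  -0.    ]), 'position': array([ 0.2389, -0.5224,  0.2305]), 'ee_rot': array([-0.0009,  0.9771,  0.2128, -0.0001]), 'contact_force': array([-0.5254, -0.2453, -0.5076]), 'moment': array([ 0.0234, -0.0631,  0.0021]), 'width': 0.08552655963093997}
side {'mtx': array([[443.546 ,   0.    , 259.0508],
       [  0.    , 443.546 , 182.9607],
       [  0.    ,   0.    ,   1.    ]]), 'world_to_cam': array([[ 0.9728, -0.2313,  0.0124, -0.5507],
       [-0.167 , -0.7374, -0.6544,  0.1463],
       [ 0.1605,  0.6346, -0.756 ,  1.1019],
       [ 0.    ,  0.    ,  0.    ,  1.    ]])}
top {'mtx': array([[483.6347,   0.    , 248.887 ],
       [  0.    , 483.6347, 195.3414],
       [  0.    ,   0.    ,   1.    ]]), 'world_to_cam': array([[ 0.0029, -0.9999,  0.0139, -0.0515],
       [-0.9973, -0.0039, -0.0736,  0.5564],
       [ 0.0737, -0.0137, -0.9972,  1.2579],
       [ 0.    ,  0.    ,  0.    ,  1.    ]])}
wrist {'mtx': array([[283.0567,   0.    , 248.776 ],
       [  0.    , 283.0567, 190.3703],
       [  0.    ,   0.    ,   1.    ]]), 'hand_eye': array([[-0.0011, -0.9659, -0.2587,  0.0655],
       [ 1.    , -0.0013,  0.0007,  0.0005],
       [-0.001 , -0.2587,  0.9659, -0.1423],
       [ 0.    ,  0.    ,  0.    ,  1.    ]])}
```

View pics/top0.png

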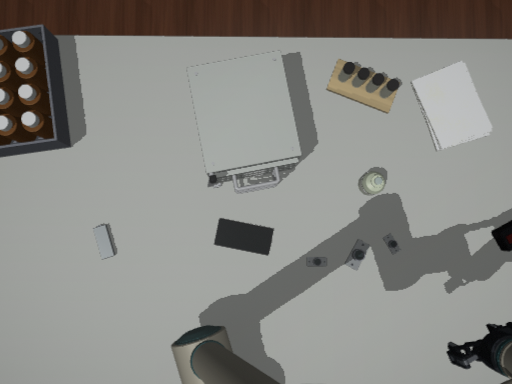

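View pics/side0.png

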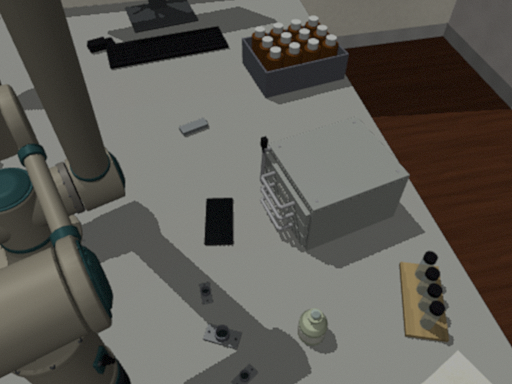

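View pics/wrist0.png

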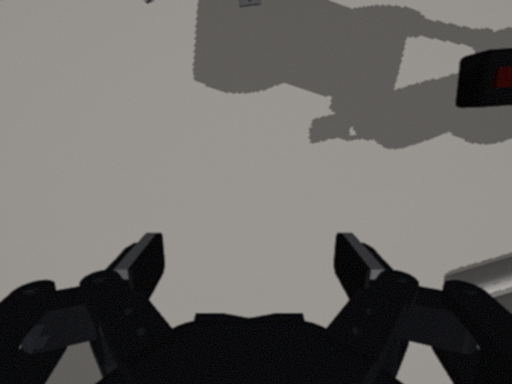

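The top view shows three chamber-like things at (317,262), (358,254) and (392,243). The slide box is at (104,241), the phone at (244,236) and the bottle at (373,183). The cabinet's lock bar and grip are near (213,180). I'll enlarge these areas.

Run:
```python
import cv2
t=cv2.imread("pics/top0.png"); s=cv2.imread("pics/side0.png")
cv2.imwrite("pics/c1.png",cv2.resize(t[225:285,295:415],None,fx=6.5,fy=6.5,interpolation=cv2.INTER_CUBIC))
cv2.imwrite("pics/c2.png",cv2.resize(t[40:200,180:310],None,fx=3.7,fy=3.7,interpolation=cv2.INTER_CUBIC))
cv2.imwrite("pics/c3.png",cv2.resize(s[110:250,240:420],None,fx=4.2,fy=4.2,interpolation=cv2.INTER_CUBIC))
```

```text
(no output)
```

View pics/c1.png

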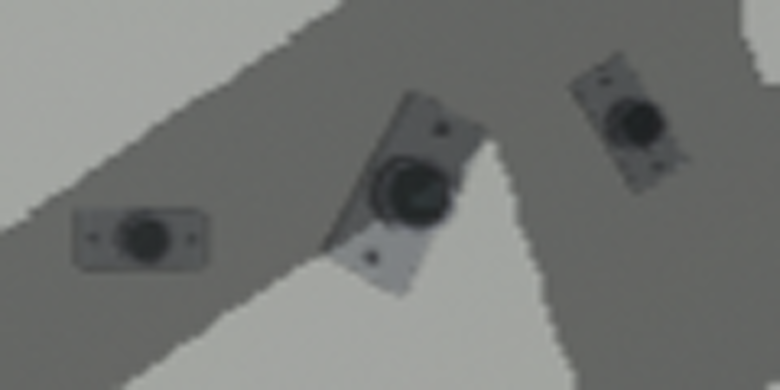

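View pics/c2.png

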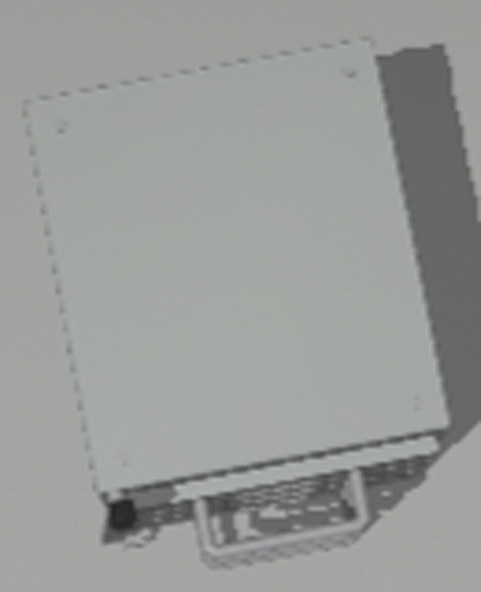

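View pics/c3.png

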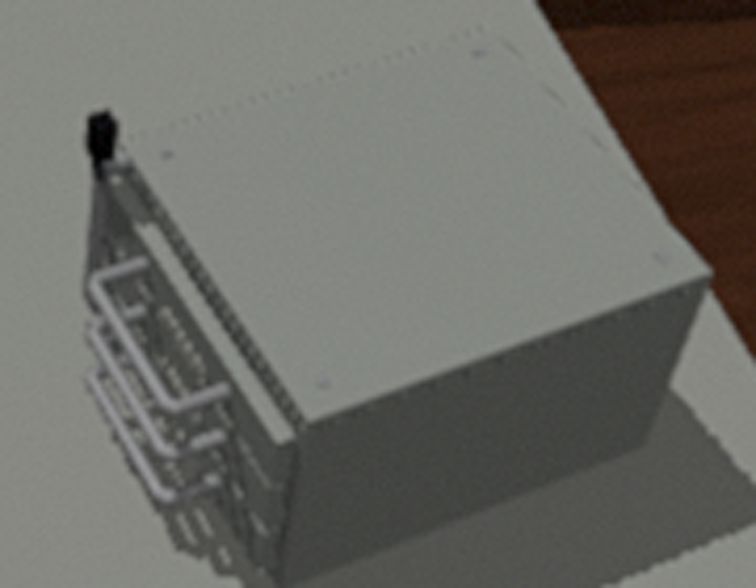

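The largest is the middle one, at (358,254): its plate and column are clearly bigger than the two at (317,262) and (392,243). The cabinet's top corners in the top image are at about (206,173), (301,155), (187,67) and (280.5,51). Next I'll turn these into positions.

```bash
cat > h.py <<'E'
import numpy as np, cv2
from rig import *
from scipy.spatial.transform import Rotation as R
np.set_printoptions(precision=4,suppress=True)
def ray(n,uv,z):
    c=calibration(n);K=c["mtx"];T=c["world_to_cam"]
    d=np.linalg.inv(K)@np.array([uv[0],uv[1],1.]);Ri=T[:3,:3].T
    o=-Ri@T[:3,3];d=Ri@d
    return o+d*(z-o[2])/d[2]
def proj(n,p):
    c=calibration(n);K=c["mtx"];T=c["world_to_cam"]
    q=K@(T[:3,:3]@np.asarray(p,float)+T[:3,3]);return q[:2]/q[2]
def rot(q): return R.from_quat([q[1],q[2],q[3],q[0]])
E
python3 - <<'E'
from h import *
f=lambda x,y:(180+x/3.7,40+y/3.7)
P=[ray("top",f(*a),.164) for a in [(97,492),(447,425),(25,100),(372,40)]]
for p in P: print(p)
fl,fr,bl,br=P
print("w",np.linalg.norm((fl-fr)),np.linalg.norm(bl-br),"d",np.linalg.norm(fl-bl),np.linalg.norm(fr-br))
g=lambda x,y:(240+x/4.2,110+y/4.2)
for a in [(305,420),(712,270)]: print("side",ray("side",g(*a),.164))
y=(fl-fr)+(bl-br);x=(bl-fl)+(br-fr)
print("yaw",np.degrees(np.arctan2(-y[0],y[1])),np.degrees(np.arctan2(x[1],x[0])), "front mid",(fl+fr)/2)
h=lambda x,y:(295+x/6.5,225+y/6.5)
C=[ray("top",h(*a),.008) for a in [(410,90),(488,130),(405,295),(325,248)]]
for c in C: print(c)
print([np.linalg.norm(C[i]-C[(i+1)%4]) for i in range(4)],"mean",sum(C)/4)
print("col",ray("top",h(417,192),.028))
E
```

```text
[0.5983 0.0529 0.164 ]
[ 0.6424 -0.1702  0.164 ]
[0.8529 0.1017 0.164 ]
[ 0.8944 -0.1227  0.164 ]
w 0.227414458401522 0.22824433636716976 d 0.2591683809717963 0.25642352272137325
side [ 0.6434 -0.1732  0.164 ]
side [ 0.8988 -0.1231  0.164 ]
yaw 10.839416503789208 10.76962365976494 front mid [ 0.6204 -0.0587  0.164 ]
[ 0.4425 -0.3408  0.008 ]
[ 0.4263 -0.3726  0.008 ]
[ 0.3593 -0.3376  0.008 ]
[ 0.3783 -0.3051  0.008 ]
[np.float64(0.03569483737191153), np.float64(0.07558412472693131), np.float64(0.0375899801971501), np.float64(0.07350426722940663)] mean [ 0.4016 -0.339   0.008 ]
col [ 0.402  -0.3383  0.028 ]
```

Measured sizes agree with those given: cabinet 228 x 258, chamber plate about 75 x 36. The cabinet is at (0.6205, -0.0595) with yaw 10.8°, and the chamber is at (0.402, -0.3385). First comes the lock bar, pushed with the fingers shut. I rise, turn to the cabinet's yaw and work out the shift.

Call:
drive_tool(
  targets=[0,0,6.9,0,0,-40,0,0,0,6.9,0,0,-40,0,0,0,0,0,0,0,0],
  grip_force=40,
)

```text
clock: 0.52
position: [0.2396, -0.5245, 0.3146]
ee_rot: [0.003, 0.996, 0.094, 0.001]
contact_force: [-0.4, 0.0, -0.9]
width: 0.0323
```

```bash
cat >> h.py <<'E'
O=np.array([.6205,-.0595,0]);YAW=np.radians(10.8)
def cab(p): # cabinet->world
    return O+R.from_euler('z',YAW).apply(p)
def tocab(p): return R.from_euler('z',-YAW).apply(np.asarray(p)-O)
def down(yawdeg): return R.from_euler('z',yawdeg,degrees=True)*R.from_euler('x',180,degrees=True)
def plan(target,Rt=None):
    s=get_state();q=rot(s["ee_rot"])
    if Rt is not None: print("turn(tool,deg)",np.degrees((q.inv()*Rt).as_rotvec()))
    d=q.inv().apply(np.asarray(target)-s["position"])*1000
    print("clock",s["clock"],"pos",s["position"],"shift mm",d,"rows",np.ceil(abs(d).max()/60),"F",s["contact_force"],"w",s["width"])
    if Rt is not None: print(" shift if turned first",Rt.inv().apply(np.asarray(target)-s["position"])*1000)
E
python3 - <<'E'
from h import *
plan(cab([-.019,.1515,.300]),down(10.8))
print(proj("top",cab([-.019,.104,.203])),proj("side",cab([-.019,.104,.203])))
print(proj("top",cab([-.047,-.047,.124])),proj("top",cab([-.047,.047,.124])),proj("side",cab([-.047,-.047,.124])),proj("side",cab([-.047,.047,.124])))
E
```

```text
turn(tool,deg) [ 0.3933 -0.0501 -0.028 ]
clock 0.525 pos [ 0.2396 -0.5245  0.3146] shift mm [ 442.0036 -537.2106   11.3307] rows 9.0 F [-0.3548  0.0008 -0.8963] w 0.03230192476408158
 shift if turned first [ 442.2773 -536.9055   14.631 ]
[210.9445 177.9423] [262.9039 136.0996]
[276.1027 181.4455] [238.1779 188.4901] [278.267  205.4235] [261.541  177.6333]
```

The model's predicted pixels for the grip (211,178) and the handle ends match the pictures to within about 2 px. Moving to the left of the grip.

Call:
drive_tool(
  targets=[0,0,0,44,-54,0,0,0,0,0,44,-54,0,0,0,0,0,44,-54,0,0,0,0,0,44,-54,0,0,0,0,0,44,-54,0,0,0,0,0,44,-54,0,0,0,0,0,44,-54,0,0,0,0,0,44,-54,0,0,0,0,0,44,-54,0,0,0,0,0,44,-51,0,0,0,0,0,0,0,0,0],
)

```text
clock: 1.9
position: [0.5387, 0.0299, 0.3092]
ee_rot: [-0.001, 0.995, 0.097, -0.001]
contact_force: [-0.3, -1.0, 0.2]
width: 0.0003
```

Run:
```python
from h import *
plan(cab([-.019,.1515,.187]),down(10.8))
cv2.imwrite("pics/w1.png",get_image("wrist")[:,:,::-1])
```

```text
turn(tool,deg) [-0.126   0.1283  0.3679]
clock 1.9 pos [0.5387 0.0299 0.3092] shift mm [ 45.1549 -47.8087 122.1768] rows 3.0 F [-0.2963 -1.0315  0.2427] w 0.0002657630402675614
 shift if turned first [ 44.5727 -48.3654 122.1715]
```

View pics/w1.png

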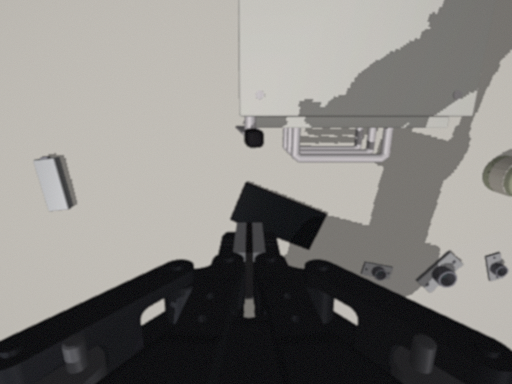

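The wrist view is square to the cabinet: grip at (254,138), top handle bar at about (340,157). The joint speed limit cut the move short, so I finish the approach more slowly.

Call:
drive_tool(
  targets=[0,0,0,23,-24,0,0,0,0,0,22,-24,0,0,0,0,0,0,0,40,0,0,0,0,0,0,40,0,0,0,0,0,0,40,0,0,0,0,0,0,0,0],
)

```text
clock: 2.7
position: [0.5698, 0.0798, 0.1878]
ee_rot: [-0.0, 0.996, 0.093, -0.005]
contact_force: [-0.1, -0.6, -0.1]
width: -0.0002
```

Run:
```python
from h import *
print(tocab(get_state()["position"]))
plan(cab([-.019,.1265,.187]))
cv2.imwrite("pics/w2.png",get_image("wrist")[:,:,::-1])
cv2.imwrite("pics/s2.png",cv2.resize(get_image("side")[80:230,190:370],None,fx=4,fy=4)[:,:,::-1])
```

```text
[-0.0237  0.1464  0.1878]
clock 2.7 pos [0.5698 0.0798 0.1878] shift mm [ 4.717  19.8543  0.7117] rows 1.0 F [-0.1479 -0.5716 -0.0862] w -0.000244500512873832
```

View pics/w2.png

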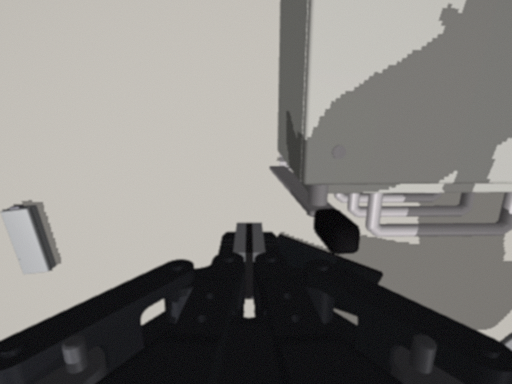

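View pics/s2.png

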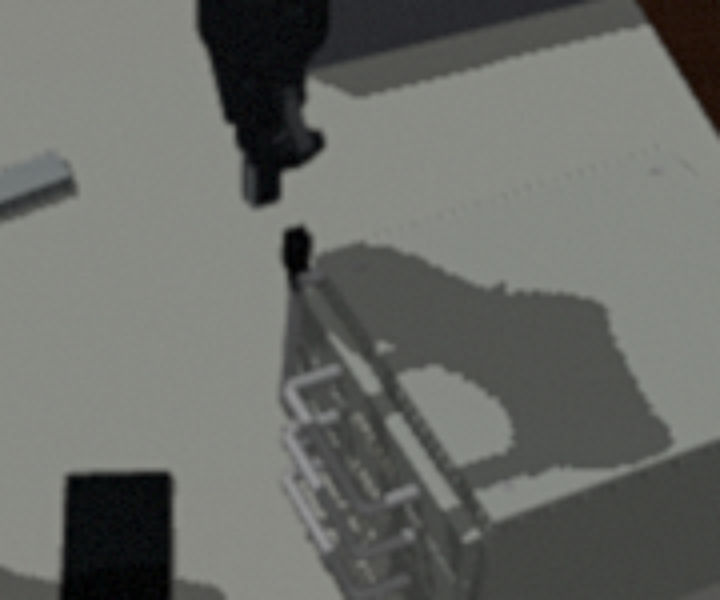

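The shut fingers stand left of the grip at the right height. Now I push the grip right and down along its arc.

Call:
drive_tool(
  targets=[0,0,0,4,10,0,0,0,0,0,0,10,0,0,0,0,0,0,6,0,0,0,0,0,0,6,0,0,0,0,0,0,6,1,0,0,0,0,0,6,3,0,0,0,0,0,4,3,0,0,0,0,0,4,3,0,0,0,0,0,3,4,0,0,0,0,0,3,5,0,0,0,0,0,0,0,0],
)

```text
clock: 4.18
position: [0.589, 0.0232, 0.1727]
ee_rot: [0.002, 0.996, 0.094, 0.001]
contact_force: [-0.6, -1.6, 4.4]
width: -0.0
```

Run:
```python
from h import *
print(tocab(get_state()["position"]))
plan(cab([-.019,.0892,.169]))
cv2.imwrite("pics/w3.png",get_image("wrist")[:,:,::-1])
cv2.imwrite("pics/s3.png",cv2.resize(get_image("side")[80:230,190:370],None,fx=4,fy=4)[:,:,::-1])
```

```text
[-0.0155  0.0872  0.1727]
clock 4.175 pos [0.589  0.0232 0.1727] shift mm [-3.5153 -2.0577  3.7284] rows 1.0 F [-0.5899 -1.6056  4.3785] w -8.391286659728928e-06
```

View pics/w3.png

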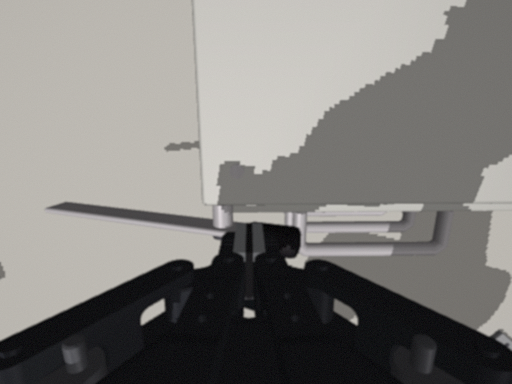

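View pics/s3.png

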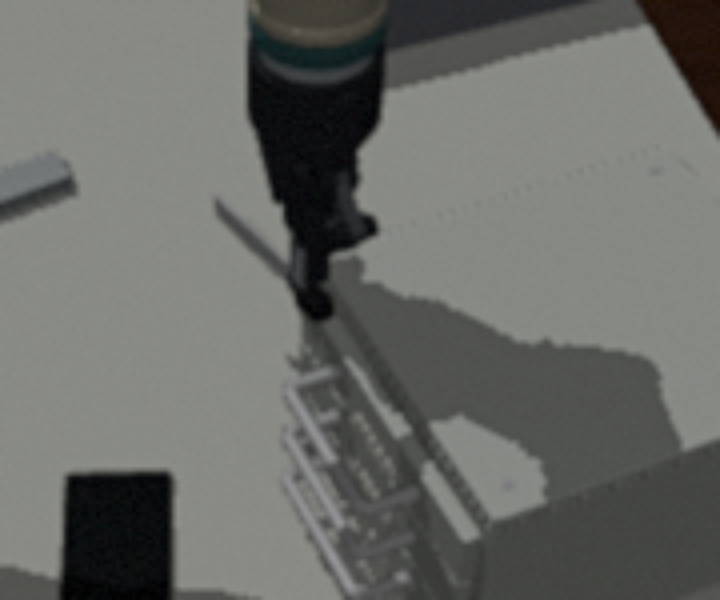

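The bar is out left and nearly level, at about 1.3 rad. I press a few mm more, then lift off and retreat toward the robot.

Call:
drive_tool(
  targets=[0,0,0,-2,1,3,0,0,0,0,0,0,3,0,0,0,0,0,0,0,0,0,0,0,0,0,-40,0,0,0,0,-20,10,-50,0.35,0,0,0,-50,15,-20,0.35,0,0,0,-50,15,0,0.35,0,0,0,0,0,0,0.35],
)

```text
clock: 5.28
position: [0.472, -0.0386, 0.2758]
ee_rot: [0.0, 0.996, 0.093, -0.002]
contact_force: [0.9, -0.2, -0.6]
width: 0.0304
```

Run:
```python
from h import *
s=get_state();print(s["qpos"],s["width"],tocab(s["position"]))
cv2.imwrite("pics/w4.png",get_image("wrist")[:,:,::-1])
cv2.imwrite("pics/t4.png",cv2.resize(get_image("top")[40:200,150:330],None,fx=4,fy=3.7)[:,:,::-1])
```

```text
[-0.2279  0.0993  1.6226 -0.0012  1.4226  1.1574] 0.030358338571450365 [-0.1419  0.0483  0.2758]
```

View pics/w4.png

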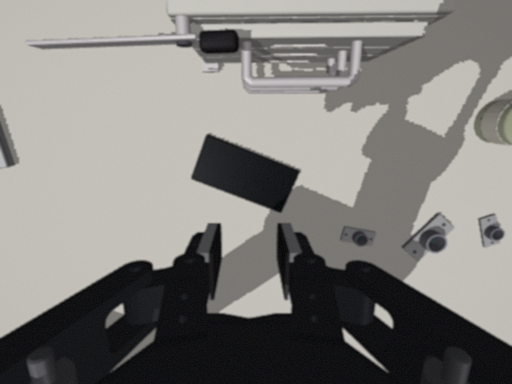

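View pics/t4.png

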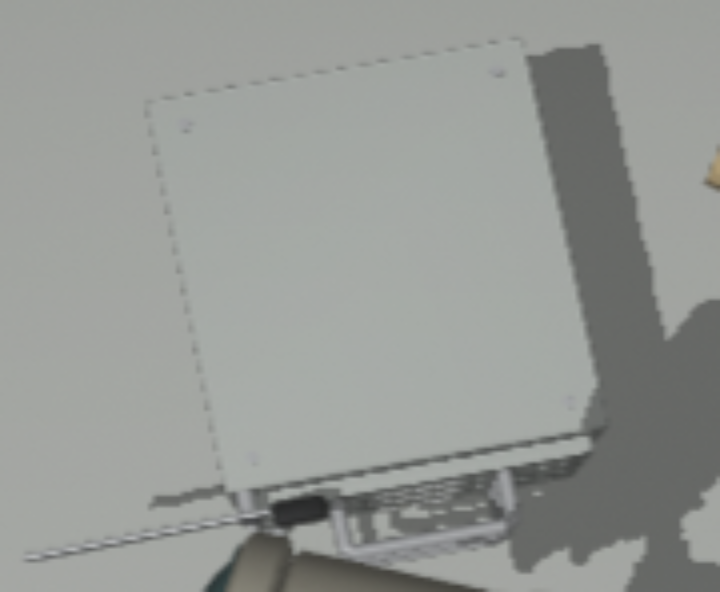

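The bar is level, at about 1.5 rad, with its grip lying right of the pivot. For the drawer I'll take the handle from the front with a tilted tool and the jaws in a vertical plane. First I roll 90° and tilt in free space to see whether the arm can hold that pose.

Call:
drive_tool(
  targets=[0,0,-10,0,0,0,0.35,0,0,-10,0,0,0,0.35,0,0,-10,0,0,0,0.35,0,0,-10,0,0,0,0.35,0,0,-10,0,0,0,0.35,0,0,-10,0,0,0,0.35,0,0,-10,0,0,0,0.35,0,0,-10,0,0,0,0.35,0,0,-10,0,0,0,0.35,0,0,0,0,0,0,0.35],
)

```text
clock: 6.62
position: [0.4767, -0.0374, 0.2754]
ee_rot: [-0.001, 0.638, 0.77, -0.0]
contact_force: [0.2, 0.7, -0.3]
width: 0.0296
```

Call:
drive_tool(
  targets=[-10,0,0,0,0,0,0.35,-10,0,0,0,0,0,0.35,-10,0,0,0,0,0,0.35,-10,0,0,0,0,0,0.35,-10,0,0,0,0,0,0.35,-10,0,0,0,0,0,0.35,-10,0,0,0,0,0,0.35,0,0,0,0,0,0,0.35],
)

```text
clock: 7.62
position: [0.4719, -0.0259, 0.2656]
ee_rot: [0.288, 0.555, 0.676, 0.389]
contact_force: [0.3, -0.8, 0.2]
width: 0.0296
```

Run:
```python
from h import *
s=get_state();print(s["clock"],s["qpos"],s["width"],tocab(s["position"]))
q=rot(s["ee_rot"]);print((R.from_euler('z',-YAW)*q).as_matrix())
cv2.imwrite("pics/s5.png",get_image("side")[:,:,::-1])
cv2.imwrite("pics/w5.png",get_image("wrist")[:,:,::-1])
```

```text
7.625 [-0.8857 -0.1884  2.3874  1.2945  0.9229 -1.9276] 0.02959216503915484 [-0.1397  0.0608  0.2656]
[[-0.0307  0.532   0.8462]
 [ 0.9986 -0.0196  0.0486]
 [ 0.0424  0.8465 -0.5306]]
```

View pics/s5.png

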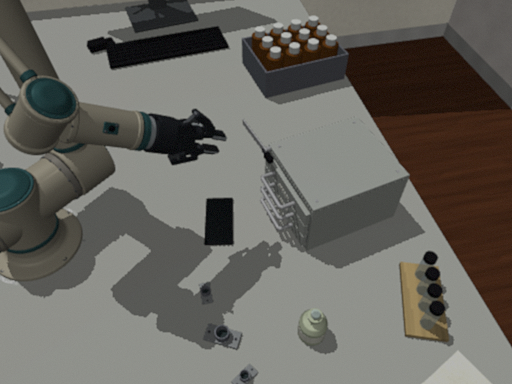

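View pics/w5.png

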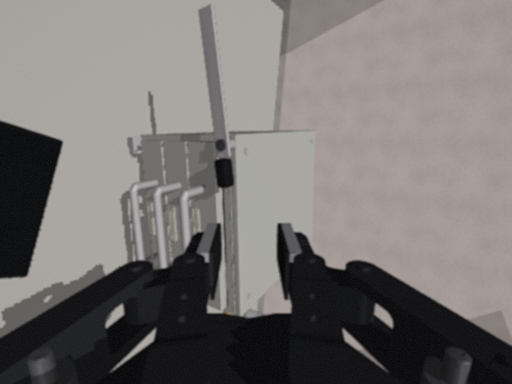

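The side view shows the gripper tilted about 58° toward the cabinet, with joints inside their ranges. The wrist view has the three handles at columns 135–190. Now I compute the pre-grasp pose in front of the top handle.

```bash
cat >> h.py <<'E'
def tilt(deg):
    a=np.radians(deg);z=np.array([np.sin(a),0,-np.cos(a)]);x=np.array([0,1.,0]);y=np.cross(z,x)
    return R.from_euler('z',YAW)*R.from_matrix(np.c_[x,y,z])
def hgrasp(d,depth=.013,y=0.,deg=58):
    Rt=tilt(deg);z=Rt.as_matrix()[:,2]
    return cab([-.047-d,y,.124])+z*depth,Rt
E
python3 - <<'E'
from h import *
plan(*hgrasp(0,-.06))
plan(*hgrasp(0))
E
```

```text
turn(tool,deg) [ 0.0131 -2.7474 -0.6884]
clock 7.725 pos [ 0.4736 -0.0266  0.2683] shift mm [-65.1894 -73.3569  90.7174] rows 2.0 F [ 0.5349 -0.4346  0.0282] w 0.02998423752418704
 shift if turned first [-59.8801 -74.0874  93.7335]
turn(tool,deg) [ 0.0131 -2.7474 -0.6884]
clock 7.725 pos [ 0.4736 -0.0266  0.2683] shift mm [-68.6885 -73.3526 163.6335] rows 3.0 F [ 0.5349 -0.4346  0.0282] w 0.02998423752418704
 shift if turned first [-59.8801 -74.0874 166.7335]
```

Call:
drive_tool(
  targets=[0,-2.7,-0.7,0,0,0,0.35,0,0,0,-15,-18,22,0.35,0,0,0,-15,-18,22,0.35,0,0,0,-15,-18,22,0.35,0,0,0,-15,-20,22,0.35,0,0,0,0,0,0,0.35,0,0,0,0,0,0,0.35],
)

```text
clock: 8.6
position: [0.5203, -0.0772, 0.1599]
ee_rot: [0.31, 0.555, 0.675, 0.375]
contact_force: [-0.3, 1.2, -0.3]
width: 0.0296
```

Run:
```python
from h import *
s=get_state();print(s["qpos"],tocab(s["position"]))
plan(*hgrasp(0))
cv2.imwrite("pics/s6.png",cv2.resize(get_image("side")[110:260,170:350],None,fx=4,fy=4)[:,:,::-1])
cv2.imwrite("pics/w6.png",get_image("wrist")[:,:,::-1])
```

```text
[-0.8375  0.1807  2.5007  1.7841  0.841  -2.6076] [-0.1018  0.0014  0.1599]
turn(tool,deg) [ 0.1773 -0.1887  0.247 ]
clock 8.6 pos [ 0.5203 -0.0772  0.1599] shift mm [-1.6772 -1.702  78.4872] rows 2.0 F [-0.3251  1.2487 -0.3282] w 0.029604761900643702
 shift if turned first [-1.4255 -1.4523 78.4971]
```

View pics/s6.png

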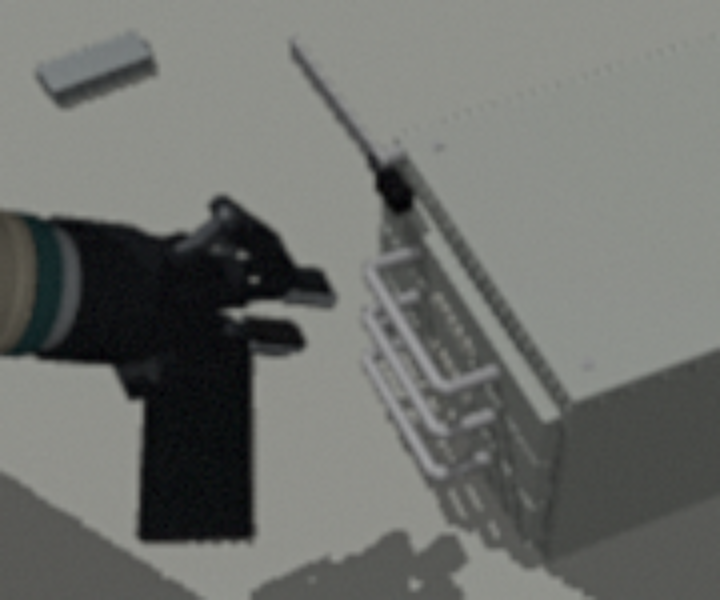

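View pics/w6.png

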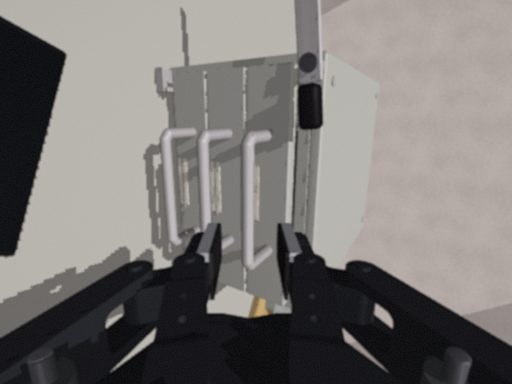

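Joint 6 is at -2.61, too near its -2.7 limit. A half turn about the tool axis gives the same grasp with plenty of room, so I do that here in free space.

Call:
drive_tool(
  targets=[0,0,10.6,0,0,0,0.35,0,0,10.6,0,0,0,0.35,0,0,10.6,0,0,0,0.35,0,0,10.6,0,0,0,0.35,0,0,10.6,0,0,0,0.35,0,0,10.6,0,0,0,0.35,0,0,10.6,0,0,0,0.35,0,0,10.6,0,0,0,0.35,0,0,10.6,0,0,0,0.35],
)

```text
clock: 9.82
position: [0.5195, -0.0776, 0.1606]
ee_rot: [-0.069, 0.873, 0.041, 0.482]
contact_force: [-0.6, -0.5, 0.1]
width: 0.0299
```

Call:
drive_tool(
  targets=[0,0,10.6,0,0,0,0.35,0,0,10.6,0,0,0,0.35,0,0,10.6,0,0,0,0.35,0,0,10.6,0,0,0,0.35,0,0,10.6,0,0,0,0.35,0,0,10.6,0,0,0,0.35,0,0,10.6,0,0,0,0.35,0,0,10.6,0,0,0,0.35,0,0,0,0,0,0,0.35],
)

```text
clock: 10.95
position: [0.5195, -0.0776, 0.1603]
ee_rot: [-0.374, 0.674, -0.556, 0.311]
contact_force: [0.7, 0.1, 0.8]
width: 0.0297
```

Run:
```python
from h import *
s=get_state();print(s["qpos"],tocab(s["position"]))
p,Rt=hgrasp(0); Rt=Rt*R.from_euler('z',180,degrees=True)
plan(p,Rt)
```

```text
[-0.8394  0.1787  2.5027  1.7859  0.8409  0.5325] [-0.1026  0.0011  0.1603]
turn(tool,deg) [-0.2115  0.0301  0.2031]
clock 10.95 pos [ 0.5195 -0.0776  0.1603] shift mm [ 1.1573  1.6404 79.4139] rows 2.0 F [0.65   0.0516 0.7921] w 0.029687073186666614
 shift if turned first [ 1.1209  1.3432 79.42  ]
```

Call:
drive_tool(
  targets=[0,0,0,0,1,20,0.35,0,0,0,0,0,20,0.35,0,0,0,0,0,20,0.35,0,0,0,0,0,18,0.35,0,0,0,0,0,0,0.35],
)

```text
clock: 11.58
position: [0.5846, -0.065, 0.1171]
ee_rot: [-0.375, 0.674, -0.556, 0.309]
contact_force: [-0.6, -0.6, -0.1]
width: 0.03
```

Run:
```python
from h import *
s=get_state();print(s["qpos"],tocab(s["position"]),s["contact_force"])
p,Rt=hgrasp(0); Rt=Rt*R.from_euler('z',180,degrees=True)
plan(p,Rt)
cv2.imwrite("pics/s7.png",cv2.resize(get_image("side")[110:260,170:350],None,fx=4,fy=4)[:,:,::-1])
cv2.imwrite("pics/w7.png",get_image("wrist")[:,:,::-1])
```

```text
[-0.644   0.3548  2.455   2.0981  0.8168  0.3372] [-0.0363  0.0014  0.1171] [-0.5566 -0.6358 -0.067 ]
turn(tool,deg) [-0.1481  0.1472  0.1291]
clock 11.575 pos [ 0.5846 -0.065   0.1171] shift mm [ 1.3531 -0.1616  0.2768] rows 1.0 F [-0.5566 -0.6358 -0.067 ] w 0.029999911620822186
 shift if turned first [ 1.352  -0.1654  0.2799]
```

View pics/s7.png

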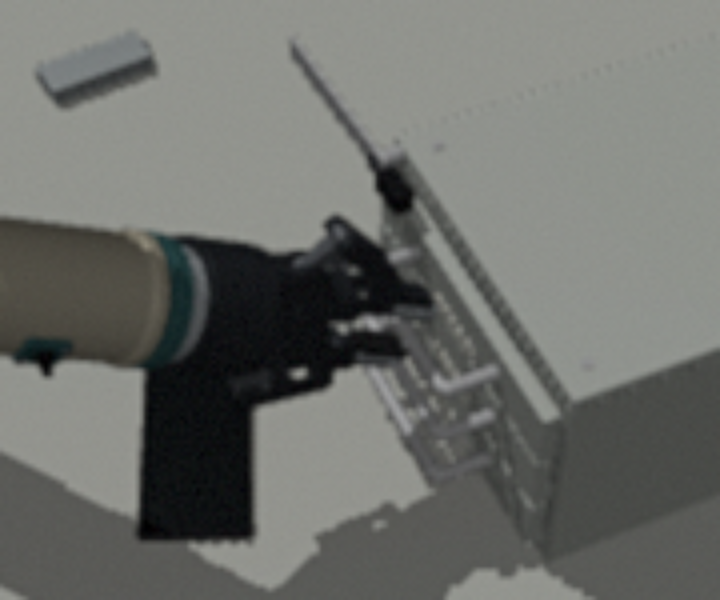

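View pics/w7.png

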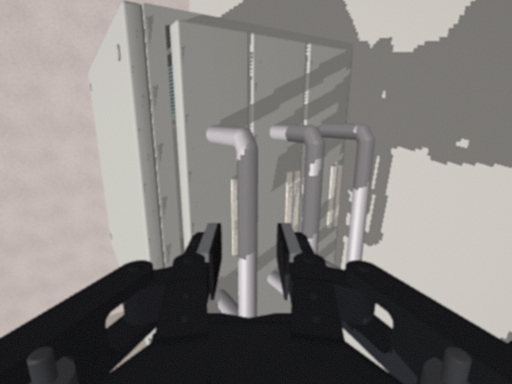

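The top handle, nearest the cabinet's top edge, sits centred between the pads at column 248, with the middle handle outside the right finger. Closing on it.

Call:
drive_tool(
  targets=[0,0,0,0,0,0,0,0,0,0,0,0,0,0,0,0,0,0,0,0,0,0,0,0,0,0,0,0],
  grip_force=40,
)

```text
clock: 12.18
position: [0.5841, -0.0655, 0.1183]
ee_rot: [-0.376, 0.673, -0.557, 0.31]
contact_force: [-3.6, -0.1, 6.6]
width: 0.0084
```

Run:
```python
from h import *
s=get_state();q=rot(s["ee_rot"])
print(q.inv().apply(cab([-1,0,0])-cab([0,0,0])), tocab(s["position"]))
```

```text
[-0.0007  0.5256 -0.8507] [-0.0369  0.0009  0.1183]
```

The bar is gripped (width 8.4 mm on the 10 mm bar). I pull along -x of the cabinet, half way first.

Call:
drive_tool(
  targets=[0,0,0,0,3,-5,0,0,0,0,0,7.4,-12,0,0,0,0,0,7.4,-12,0,0,0,0,0,7.4,-12,0,0,0,0,0,7.4,-12,0,0,0,0,0,7.4,-12,0,0,0,0,0,0,0,0],
)

```text
clock: 13.05
position: [0.5086, -0.0805, 0.1183]
ee_rot: [-0.375, 0.672, -0.558, 0.31]
contact_force: [-1.6, 0.3, 7.4]
width: 0.0085
```

Run:
```python
from h import *
s=get_state()
print(tocab(s["position"]),s["qpos"],s["contact_force"],s["width"])
```

```text
[-0.1139  0.0004  0.1183] [-0.8814  0.3235  2.5901  1.9292  0.9214  0.2536] [-1.6433  0.2748  7.3503] 0.008460364150717766
```

The drawer is out about 77 mm, with joint 3 at 2.59 (limit 2.7). For the rest I lessen the tilt about the bar while pulling, which moves the wrist up and relieves that joint.

Call:
drive_tool(
  targets=[-3,0,0,0,7.6,-9.8,0,-3,0,0,0,8.1,-9.5,0,-3,0,0,0,8.6,-9.1,0,0,0,0,0,0,0,0],
)

```text
clock: 13.55
position: [0.4742, -0.0872, 0.1172]
ee_rot: [-0.323, 0.7, -0.578, 0.268]
contact_force: [-2.3, 0.7, 16.0]
width: 0.0084
```

Run:
```python
from h import *
s=get_state()
print(tocab(s["position"]),s["qpos"],s["contact_force"],s["width"])
print((R.from_euler('z',-YAW)*rot(s["ee_rot"])).as_matrix())
```

```text
[-0.1489  0.0002  0.1172] [-0.8917  0.1647  2.52    1.6251  0.7378  0.615 ] [-2.3025  0.6842 16.0111] 0.00843986235659885
[[ 0.0006 -0.648   0.7617]
 [-1.     -0.0013 -0.0003]
 [ 0.0012 -0.7617 -0.648 ]]
```

Out about 112 mm, with a 16 N vertical load on the handle. I relieve that upward slightly and pull the last 25 mm.

Call:
drive_tool(
  targets=[0,0,0,0,-1.5,-1.3,0,-3,0,0,0,8,-9,0,-3,0,0,0,8.5,-8.6,0,0,0,0,0,0,0,0,0,0,0,0,0,0,0],
)

```text
clock: 14.18
position: [0.4495, -0.0921, 0.1168]
ee_rot: [-0.284, 0.716, -0.593, 0.235]
contact_force: [-2.5, -0.4, 12.3]
width: 0.0078
```

Run:
```python
from h import *
s=get_state()
print(tocab(s["position"]),s["qpos"],s["contact_force"],s["width"])
M=(R.from_euler('z',-YAW)*rot(s["ee_rot"])).as_matrix();print(M)
print("bar",tocab(s["position"])-.013*M[:,2])
cv2.imwrite("pics/s8.png",get_image("side")[:,:,::-1])
```

```text
[-0.1741 -0.      0.1168] [-0.8833  0.0802  2.466   1.3493  0.6654  0.9232] [-2.4629 -0.446  12.294 ] 0.007790197106759381
[[-0.001  -0.7274  0.6862]
 [-1.      0.0009 -0.0005]
 [-0.0003 -0.6862 -0.7274]]
bar [-0.183   0.      0.1263]
```

View pics/s8.png

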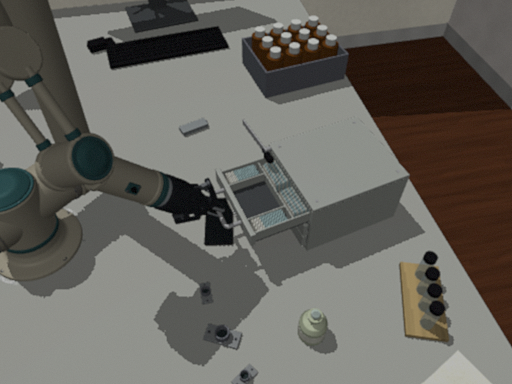

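The drawer is out about 136 mm and the bay is fully visible. I release and back off along the tool axis.

Call:
drive_tool(
  targets=[0,0,0,0,0,0,0.3,0,0,0,0,0,0,0.3,0,0,0,0,0,0,0.3,0,0,0,0,0,-20,0.3,0,0,0,0,0,-25,0.3,0,0,0,0,0,-25,0.3,0,0,0,0,-15,-25,0.3,0,0,0,0,-20,-20,0.3],
)

```text
clock: 15.22
position: [0.3959, -0.1016, 0.2232]
ee_rot: [-0.283, 0.716, -0.594, 0.233]
contact_force: [1.2, -0.2, -0.8]
width: 0.0258
```

Run:
```python
from h import *
s=get_state()
print(tocab(s["position"]),s["position"],s["qpos"],s["contact_force"],s["width"])
# chamber grasp: jaw across? candidates
for y in (-28.3,61.7,-118.3):
  print(y,"turn",np.degrees((rot(s["ee_rot"]).inv()*down(y)).as_rotvec()))
```

```text
[-0.2285  0.0007  0.2232] [ 0.3959 -0.1016  0.2232] [-1.1083 -0.2148  2.3079  0.8816  1.0195  1.3734] [ 1.2222 -0.2159 -0.7843] 0.0257697639286431
-28.3 turn [-40.177  -18.9994 -48.529 ]
61.7 turn [ -18.7036  -52.2635 -132.6879]
-118.3 turn [-41.2897  14.7764  37.1062]
```

Call:
drive_tool(
  targets=[-10.6,0,0,0,0,-10,0.6,-10.6,0,0,0,0,-10,0.6,-10.6,0,0,0,0,-10,0.6,-10.6,0,0,0,0,-10,0.6,0,0,-10.5,0,0,0,0.6,0,0,-10.5,0,0,0,0.6,0,0,-10.5,0,0,0,0.6,0,0,-10.5,0,0,0,0.6,0,0,-10.5,0,0,0,0.6,0,0,-10.5,0,0,0,0.6,0,0,-10.5,0,0,0,0.6],
)

```text
clock: 16.6
position: [0.3778, -0.1002, 0.2482]
ee_rot: [-0.024, 0.998, -0.04, 0.048]
contact_force: [0.3, 0.4, 0.0]
width: 0.0513
```

Call:
drive_tool(
  targets=[0,0,-10.5,0,0,0,0.6,0,0,-10.5,0,0,0,0.6,0,0,-10.5,0,0,0,0.6,0,0,-10.5,0,0,0,0.6,0,0,-10.5,0,0,0,0.6,0,0,-10.5,0,0,0,0.6,0,0,0,0,0,0,0.6],
)

```text
clock: 17.48
position: [0.3779, -0.1002, 0.2483]
ee_rot: [0.005, 0.874, 0.484, 0.054]
contact_force: [-0.0, 0.3, 0.7]
width: 0.0514
```

Run:
```python
from h import *
s=get_state();print(s["qpos"])
plan([.402,-.3385,.17],down(61.7))
cv2.imwrite("pics/t9.png",cv2.resize(get_image("top")[40:300,150:410],None,fx=2.3,fy=2.3,interpolation=cv2.INTER_CUBIC)[:,:,::-1])
```

```text
[-0.5202 -0.067   1.8666  0.0903  1.2785  0.0161]
turn(tool,deg) [ 3.6602 -4.9809 -3.7607]
clock 17.475 pos [ 0.3779 -0.1002  0.2483] shift mm [-195.7332  142.3963   70.0423] rows 4.0 F [-0.03    0.2745  0.6577] w 0.051358203949545246
 shift if turned first [-198.3638  134.1917   78.3488]
```

View pics/t9.png

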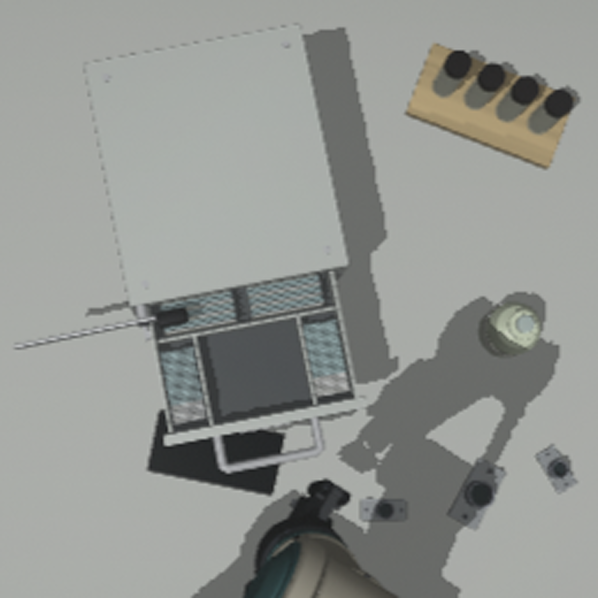

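The top view shows the drawer open with the bay dark and uncovered: crop corners (200,337), (305,318), (318,400), (213,425). The lower drawers look shut. I square the tool and move above the chamber.

Call:
drive_tool(
  targets=[3.7,-5,-3.8,0,0,0,0.6,0,0,0,-33,22,0,0.6,0,0,0,-33,22,0,0.6,0,0,0,-33,22,10,0.6,0,0,0,-33,22,20,0.6,0,0,0,-33,23,24,0.6,0,0,0,-33,23,24,0.6,0,0,0,0,0,0,0.6,0,0,0,0,0,0,0.6],
)

```text
clock: 18.65
position: [0.4028, -0.3377, 0.1708]
ee_rot: [-0.0, 0.858, 0.513, 0.0]
contact_force: [-0.8, 1.2, 0.3]
width: 0.0514
```

Run:
```python
from h import *
s=get_state();print(s["qpos"],s["position"],s["ee_rot"])
plan([.402,-.3385,.17],down(61.7))
im=get_image("wrist")
np.save("w10.npy",im);np.savez("w10s.npz",p=s["position"],q=s["ee_rot"])
cv2.imwrite("pics/w10.png",im[:,:,::-1])
f=lambda x,y:(150+x/2.3,40+y/2.3)
for a in [(203,338),(303,321),(315,398),(213,425)]: print(tocab(ray("top",f(*a),.120)))
```

```text
[-0.8303  0.245   1.7061  0.0003  1.1912 -0.3375] [ 0.4028 -0.3377  0.1708] [-0.0004  0.8582  0.5132  0.    ]
turn(tool,deg) [-0.0317 -0.0255  0.0593]
clock 18.65 pos [ 0.4028 -0.3377  0.1708] shift mm [-1.0682 -0.3744  0.8186] rows 1.0 F [-0.8484  1.1718  0.3359] w 0.05139794845976855
 shift if turned first [-1.0682 -0.3738  0.8188]
[-0.043   0.0461  0.12  ]
[-0.0446 -0.0618  0.12  ]
[-0.1274 -0.0588  0.12  ]
[-0.1355  0.0526  0.12  ]
```

View pics/w10.png

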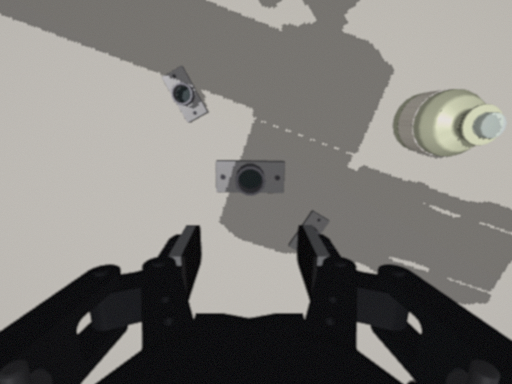

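The wrist view shows the largest chamber square to the jaws: plate (215–285, 161–193), column top at (250,179), with a smaller one at (310,228). I check its position from here.

Run:
```python
from h import *
d=np.load("w10s.npz");q=rot(d["q"]);p=d["p"];c=calibration("wrist");H=c["hand_eye"];K=c["mtx"]
def wr(uv,z):
    r=np.linalg.inv(K)@[uv[0],uv[1],1];o=p+q.apply(H[:3,3]);r=q.apply(H[:3,:3]@r);return o+r*(z-o[2])/r[2]
C=[wr(a,.008) for a in [(215.5,161),(284.5,161),(285.5,193),(216.5,193)]]
print(np.array(C),[np.linalg.norm(C[i]-C[(i+1)%4]) for i in range(4)]);m=sum(C)/4;print(m,wr((250,179),.028))
v=C[1]-C[0];print(np.degrees(np.arctan2(v[1],v[0])))
im=np.load("w10.npy");cv2.imwrite("pics/w10c.png",cv2.resize(im[140:240,190:340],None,fx=5,fy=5,interpolation=cv2.INTER_CUBIC)[:,:,::-1])
```

```text
[[ 0.3793 -0.3065  0.008 ]
 [ 0.4452 -0.342   0.008 ]
 [ 0.4302 -0.3748  0.008 ]
 [ 0.3622 -0.3382  0.008 ]] [np.float64(0.07492360256905706), np.float64(0.03613547735597918), np.float64(0.07719868903033968), np.float64(0.03606263998550195)]
[ 0.4042 -0.3404  0.008 ] [ 0.4049 -0.3379  0.028 ]
-28.302102950096344
```

View pics/w10c.png

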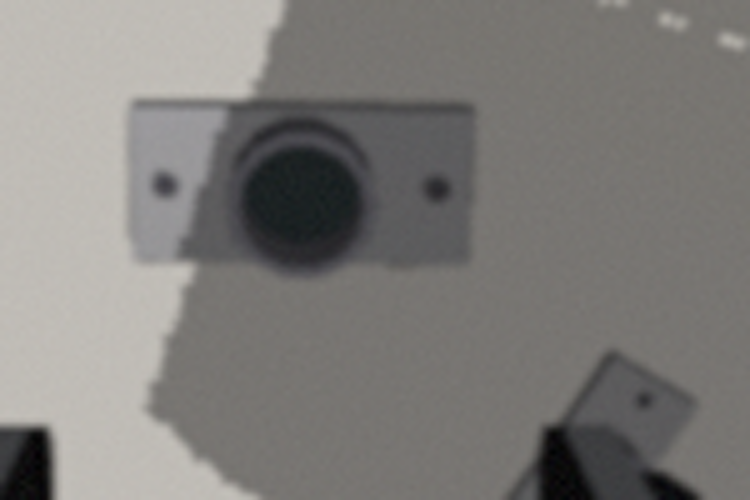

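Size confirmed at about 76 x 36, at (0.4035, -0.339), and both cameras agree to 2 mm. I descend to grip the column, with the fingertips just above the plate.

Call:
drive_tool(
  targets=[0,0,0,-1,1,40,0.6,0,0,0,0,0,40,0.6,0,0,0,0,0,40,0.6,0,0,0,0,0,20,0.6,0,0,0,0,0,15,0.6,0,0,0,0,0,5,0.6,0,0,0,0,0,0,0.6],
)

```text
clock: 19.58
position: [0.404, -0.3398, 0.0116]
ee_rot: [0.001, 0.858, 0.514, 0.0]
contact_force: [0.1, -0.5, 0.2]
width: 0.0512
```

Run:
```python
from h import *
plan([.4035,-.339,.010],down(61.7))
cv2.imwrite("pics/w11.png",get_image("wrist")[:,:,::-1])
```

```text
turn(tool,deg) [0.1009 0.0468 0.1801]
clock 19.575 pos [ 0.404  -0.3398  0.0116] shift mm [ 0.5076 -0.8337  1.6397] rows 1.0 F [ 0.1332 -0.548   0.1727] w 0.05120614781676652
 shift if turned first [ 0.5037 -0.8324  1.6415]
```

View pics/w11.png

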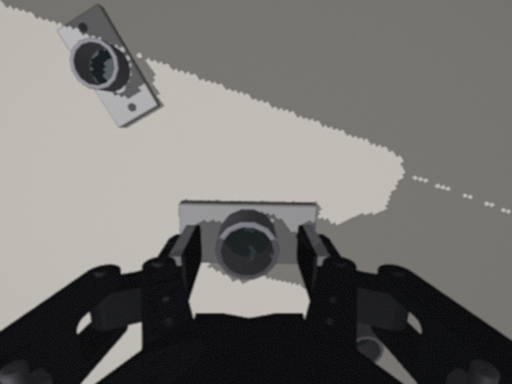

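The column at (248,245) sits centred between the pads. Closing.

Call:
drive_tool(
  targets=[0,0,0,0,0,1,0.2,0,0,0,0,0,0,0.2,0,0,0,0,0,0,0.2,0,0,0,0,0,0,0.2],
  grip_force=35,
)

```text
clock: 20.12
position: [0.404, -0.3402, 0.011]
ee_rot: [0.001, 0.858, 0.514, 0.0]
contact_force: [-0.3, 1.2, 6.2]
width: 0.0306
```

Call:
drive_tool(
  targets=[0,0,0,0,0,-10,0.2,0,0,0,0,0,-20,0.2,0,0,0,0,0,-40,0.2,0,0,0,0,0,-50,0.2,0,0,0,0,0,-50,0.2,0,0,0,0,0,-40,0.2,0,0,0,0,0,0,0.2],
)

```text
clock: 21.0
position: [0.4049, -0.3411, 0.224]
ee_rot: [0.004, 0.858, 0.514, 0.001]
contact_force: [0.7, 0.0, -2.1]
width: 0.0307
```

Run:
```python
from h import *
s=get_state();print(s["qpos"])
plan(cab([-.088,0,.22]),down(10.8))
cv2.imwrite("pics/w12.png",get_image("wrist")[:,:,::-1])
t=get_image("top");np.save("t12.npy",t)
cv2.imwrite("pics/t12.png",cv2.resize(t[150:250,200:330],None,fx=6,fy=6,interpolation=cv2.INTER_CUBIC)[:,:,::-1])
```

```text
[-0.8314  0.2067  1.6189 -0.0002  1.3068 -0.3403]
turn(tool,deg) [ 0.5395 -0.0454 51.0672]
clock 21.0 pos [ 0.4049 -0.3411  0.224 ] shift mm [294.6803 -11.0929   2.9698] rows 5.0 F [ 0.6812  0.0208 -2.0512] w 0.030711133410078018
 shift if turned first [ 176.5651 -236.1715    4.0173]
```

View pics/w12.png

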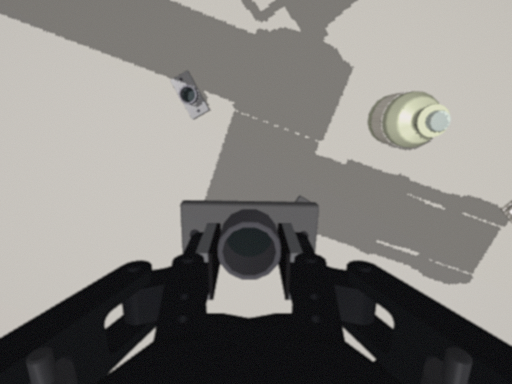

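View pics/t12.png

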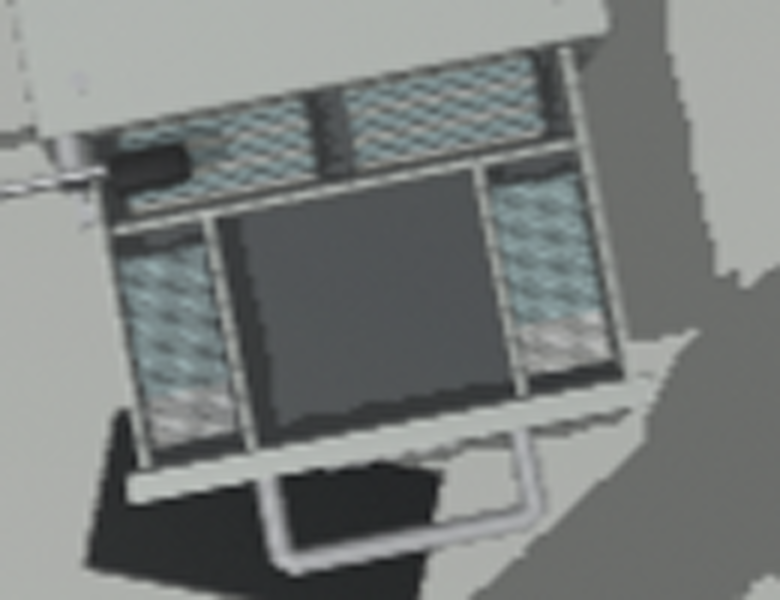

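The chamber is held level, with its plate at (180–318, 203–255) under the fingers. In the top crop the bay wall tops are at (215,217), (478,170), (253,450) and (520,397). I compute the bay centre.

Run:
```python
from h import *
f=lambda x,y:(200+x/6,150+y/6)
for a in [(215,217),(478,170),(253,450),(520,397)]: print("wall",tocab(ray("top",f(*a),.131)))
for a in [(128,480),(655,382)]: print("front top inner?",tocab(ray("top",f(*a),.142)))
for a in [(290,565),(540,510)]: print("handle",tocab(ray("top",f(*a),.124)))
for a in [(240,225),(480,178),(280,425),(510,380)]: print("floor",tocab(ray("top",f(*a),.105)))
for c in [(-.04,.054,.131),(-.04,-.054,.131),(-.136,.054,.142),(-.136,-.054,.142)]: u=proj("top",cab(c)); print("pred",(u-[200,150])*6)
```

```text
wall [-0.041   0.0516  0.131 ]
wall [-0.0418 -0.0563  0.131 ]
wall [-0.136   0.0538  0.131 ]
wall [-0.1349 -0.0556  0.131 ]
front top inner? [-0.1387  0.1047  0.142 ]
front top inner? [-0.1391 -0.1086  0.142 ]
handle [-0.184   0.0476  0.124 ]
handle [-0.181  -0.0555  0.124 ]
floor [-0.0437  0.042   0.105 ]
floor [-0.0427 -0.059   0.105 ]
floor [-0.1277  0.0409  0.105 ]
floor [-0.1269 -0.0554  0.105 ]
pred [208.6685 215.5791]
pred [471.5636 166.794 ]
pred [252.385  449.7702]
pred [519.1914 399.6421]
```

Call:
drive_tool(
  targets=[0,0,10.2,0,0,0,0.2,0,0,10.2,0,0,0,0.2,0,0,10.2,0,0,0,0.2,0,0,10.2,0,0,0,0.2,0,0,10.2,0,0,0,0.2,0,0,0,0,0,0,0.2],
)

```text
clock: 21.85
position: [0.4027, -0.3387, 0.2181]
ee_rot: [-0.001, 0.995, 0.096, -0.001]
contact_force: [0.5, -0.5, -1.9]
width: 0.0306
```

Call:
drive_tool(
  targets=[0,0,0,17,-23,0,0.2,0,0,0,17,-23,0,0.2,0,0,0,17,-23,0,0.2,0,0,0,17,-23,0,0.2,0,0,0,17,-23,0,0.2,0,0,0,17,-23,0,0.2,0,0,0,17,-23,0,0.2,0,0,0,17,-23,0,0.2,0,0,0,17,-23,0,0.2,0,0,0,17,-23,0,0.2,0,0,0,0,0,0,0.2,0,0,0,0,0,0,0.2],
)

```text
clock: 23.35
position: [0.5264, -0.082, 0.2192]
ee_rot: [0.0, 0.995, 0.096, -0.001]
contact_force: [-1.0, 0.4, -0.5]
width: 0.0303
```

Run:
```python
from h import *
s=get_state();print(s["qpos"])
plan(cab([-.088,-.0015,.16]),down(10.8))
cv2.imwrite("pics/w13.png",get_image("wrist")[:,:,::-1])
```

```text
[-0.2842  0.2204  1.6129 -0.0015  1.3094  1.0956]
turn(tool,deg) [0.0487 0.0921 0.1662]
clock 23.35 pos [ 0.5264 -0.082   0.2192] shift mm [ 8.7485 -3.005  59.1643] rows 1.0 F [-0.9629  0.4436 -0.536 ] w 0.030294981024313255
 shift if turned first [ 8.6447 -2.9799 59.1808]
```

View pics/w13.png

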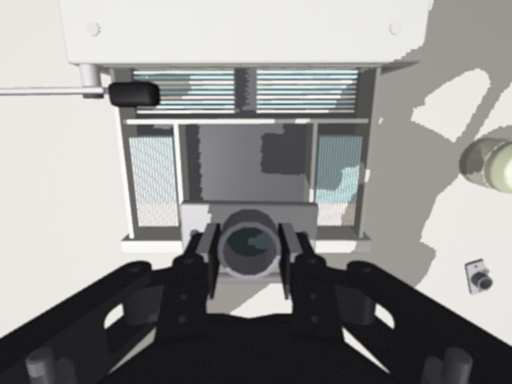

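The chamber is square over the bay, with bay walls at columns 180 and 312. I centre it and lower, slowing near the floor.

Call:
drive_tool(
  targets=[0,0,0,9,-3,0,0.2,0,0,0,0,0,20,0.2,0,0,0,0,0,20,0.2,0,0,0,0,0,15,0.2,0,0,0,0,0,0,0.2],
)

```text
clock: 24.02
position: [0.5347, -0.0771, 0.1638]
ee_rot: [-0.0, 0.996, 0.095, -0.001]
contact_force: [0.5, 0.3, -0.4]
width: 0.0302
```

Run:
```python
from h import *
plan(cab([-.088,-.0015,.120]),down(10.8))
cv2.imwrite("pics/w14.png",get_image("wrist")[:,:,::-1])
cv2.imwrite("pics/s14.png",cv2.resize(get_image("side")[110:260,190:370],None,fx=4,fy=4,interpolation=cv2.INTER_CUBIC)[:,:,::-1])
```

```text
turn(tool,deg) [-0.0151  0.1124  0.048 ]
clock 24.025 pos [ 0.5347 -0.0771  0.1638] shift mm [-0.3893  0.3231 43.7977] rows 1.0 F [ 0.4895  0.2606 -0.3543] w 0.030169621588643385
 shift if turned first [-0.4749  0.3119 43.797 ]
```

View pics/w14.png

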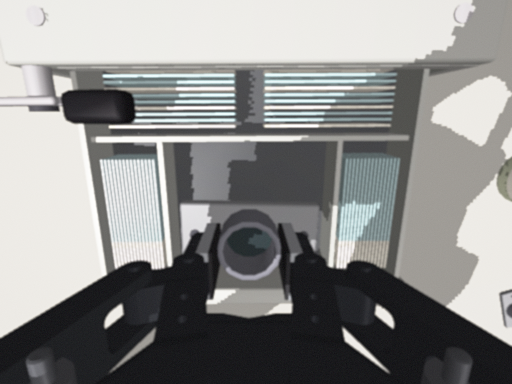

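View pics/s14.png

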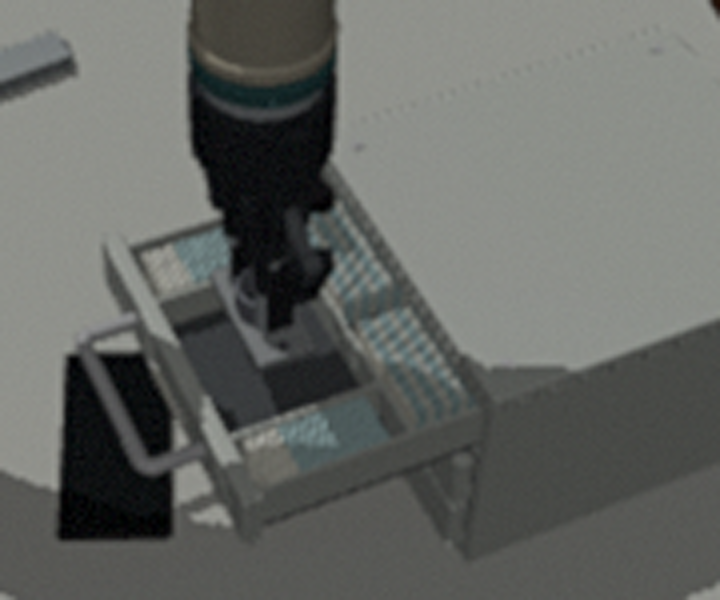

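The chamber is inside the bay outline with margin on both sides. Lowering slowly.

Call:
drive_tool(
  targets=[0,0,0,0,0,15,0.2,0,0,0,0,0,12,0.2,0,0,0,0,0,10,0.2,0,0,0,0,0,4,0.2,0,0,0,0,0,2,0.2,0,0,0,0,0,0,0.2,0,0,0,0,0,0,0.2],
)

```text
clock: 25.0
position: [0.5357, -0.0772, 0.1223]
ee_rot: [0.001, 0.996, 0.095, 0.001]
contact_force: [0.3, -0.4, -0.3]
width: 0.0303
```

Call:
drive_tool(
  targets=[0,0,0,0,0,1.5,0.2,0,0,0,0,0,1.5,0.2,0,0,0,0,0,0,0.2,0,0,0,0,0,0,0.2],
)

```text
clock: 25.5
position: [0.5354, -0.0771, 0.1189]
ee_rot: [0.0, 0.996, 0.095, 0.0]
contact_force: [-0.5, 0.5, -0.4]
width: 0.0308
```

Call:
drive_tool(
  targets=[0,0,0,0,0,1,0.2,0,0,0,0,0,1,0.2,0,0,0,0,0,0,0.2,0,0,0,0,0,0,0.2],
)

```text
clock: 26.0
position: [0.5354, -0.0771, 0.1169]
ee_rot: [0.0, 0.996, 0.095, 0.0]
contact_force: [0.4, 1.1, -0.5]
width: 0.0306
```

Call:
drive_tool(
  targets=[0,0,0,0,0,0.7,0.2,0,0,0,0,0,0,0.2,0,0,0,0,0,0,0.2],
)

```text
clock: 26.38
position: [0.5354, -0.0771, 0.1162]
ee_rot: [0.0, 0.996, 0.095, 0.0]
contact_force: [0.2, -0.2, -1.3]
width: 0.0304
```

Call:
drive_tool(
  targets=[0,0,0,0,0,0.7,0.2,0,0,0,0,0,0,0.2,0,0,0,0,0,0,0.2],
)

```text
clock: 26.75
position: [0.5355, -0.0771, 0.116]
ee_rot: [0.001, 0.996, 0.095, 0.0]
contact_force: [-1.4, 0.2, 4.8]
width: 0.0306
```

Floor contact at 0.116 with about 5 N. Releasing and lifting straight up.

Call:
drive_tool(
  targets=[0,0,0,0,0,0,0.4,0,0,0,0,0,0,0.5,0,0,0,0,0,0,0.5,0,0,0,0,0,0,0.5,0,0,0,0,0,-10,0.5,0,0,0,0,0,-30,0.5,0,0,0,0,0,-40,0.5,0,0,0,0,0,-50,0.5,0,0,0,0,0,0,0.5],
)

```text
clock: 27.88
position: [0.538, -0.0777, 0.2508]
ee_rot: [0.002, 0.995, 0.095, 0.005]
contact_force: [0.6, -0.4, 0.5]
width: 0.0424
```

Run:
```python
from h import *
s=get_state();print(tocab(s["position"]),s["contact_force"],s["width"])
cv2.imwrite("pics/w15.png",get_image("wrist")[:,:,::-1])
```

```text
[-0.0844 -0.0024  0.2508] [ 0.563  -0.4224  0.5365] 0.042359580651844184
```

View pics/w15.png

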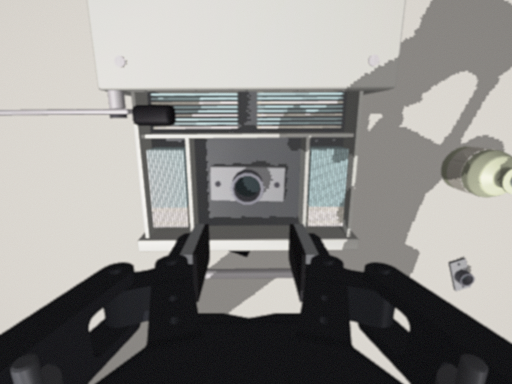

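The chamber lies flat in the middle of the bay, column at (247,187). I move the arm well clear for a last check.

Call:
drive_tool(
  targets=[0,0,0,-25,0,-30,0.5,0,0,0,-30,25,-20,0.5,0,0,0,-30,30,0,0.5,0,0,0,-30,30,0,0.5,0,0,0,-20,35,0,0.5,0,0,0,-10,35,0,0.5,0,0,0,0,35,0,0.5,0,0,0,0,35,0,0.5,0,0,0,0,0,0,0.5,0,0,0,0,0,0,0.5],
)

```text
clock: 29.18
position: [0.4347, -0.3243, 0.2945]
ee_rot: [-0.001, 0.996, 0.095, -0.001]
contact_force: [0.3, -0.6, -0.3]
width: 0.0426
```

Run:
```python
from h import *
cv2.imwrite("pics/s16.png",get_image("side")[:,:,::-1])
t=get_image("top");cv2.imwrite("pics/t16.png",cv2.resize(t[40:300,80:410],None,fx=2.3,fy=2.3,interpolation=cv2.INTER_CUBIC)[:,:,::-1])
```

```text
(no output)
```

View pics/s16.png

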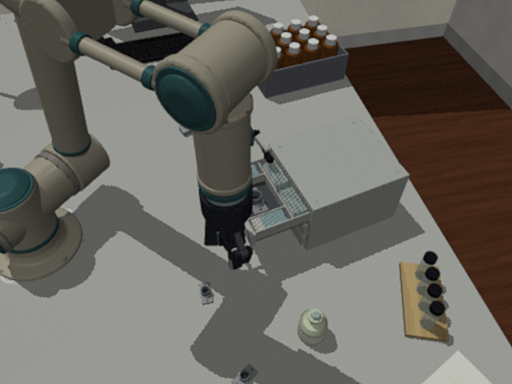

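View pics/t16.png

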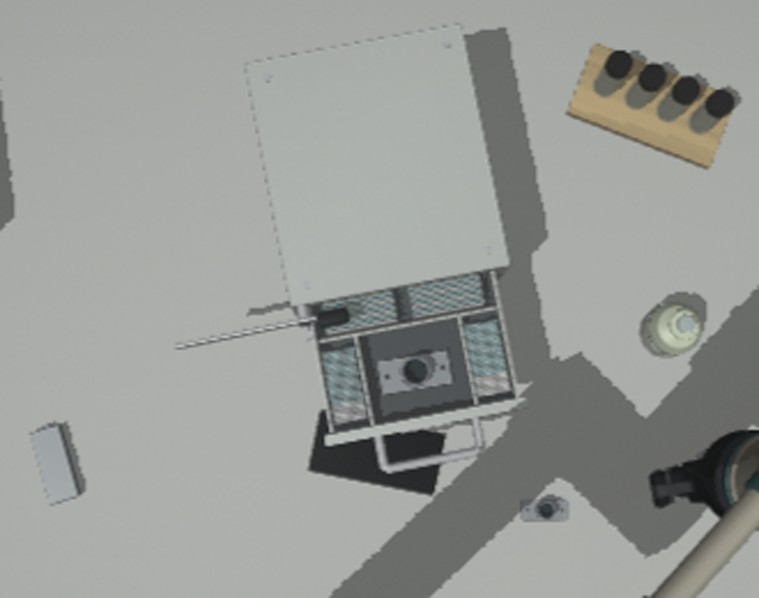

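Run:
```python
from rig import *
print(sign_off())
```

```text
the job is handed in; nothing more can be done
None
```

The largest chamber now lies flat, column up, in the middle of the top drawer's bay, and I handed the job in at about 29 s of the 67 s allowed.

- **Lock bar:** I pushed the grip over with the shut fingers. The last top picture shows the bar sticking out left and level, at about 1.5 rad.
- **Top drawer:** I gripped its handle from the front and pulled it out about 136 mm. The pose I worked out and the top camera agreed to within 2–3 mm. It was still open when I handed in.
- **Chamber:** I took the largest of the three, which measured about 76 x 36 mm. I lowered it until the floor pushed back with about 5 N, then released it. The plate clears all the bay walls.
- **Other things on the bench:** the phone, slide box, bottle and the small chamber still in view look where they were; the arm covered the other small one in the last top picture. The gripper touched nothing at the end.

The vertical load on the handle rose to about 16 N during the pull, and I eased it off before finishing. The lower drawers looked shut after the pull and during the placing. In the last pictures the open drawer and the arm hide their fronts, so I could not check them again at the end.

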